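# Set the bowl slide at its painting position

### The job

Bring the bowl on the decorating jig to its painting position by pushing alone. First press the red stop pin down until its knob sits on its housing; then push the orange plate of the sprung slide all the way out to its far stop and let go, so that the spring brings it back and it latches on the pin at mid position. Only push: do not pinch the orange plate from behind or lift anything, leave the bowl in its cradle untouched, and do not disturb the other pots around the jig.

Things in the scene. Friction and masses are not known exactly. Their poses are not given: they have to be found in the camera images.
- jig: Decorating jig, fixed to the table. Origin on the table under the middle of its two rods; x = the direction in which the slide is pushed out, z up. Grey base x -150..150, y -65..110, 12 mm high; end blocks at x +-141, 90 mm wide, tops z 32. Aluminium pin post and housing x -15..15, y 53..105, top z 85. Brass far-stop post at x 110, y -20, top z 54 (mm).
- slide (a joint): Slide travel along jig +x in m: 0 = home (nearest the robot), 0.10 = far stop, about 0.05 = mid position. A spring pulls it home (3 N at home, 7 N far out, plus 2 N at 0.1 m/s). With the pin down it passes the pin's sprung nose on the way out (2 N more) and, let go, is caught at mid on the way back; with the pin up it returns home. The return takes about 1 s.
- push_face (a point): Middle (across) of the robot-side face of the upright orange push plate at the slide's near end, 20 mm below its top edge. Plate 90 mm wide, 7 mm thick, from z = 36 to 86 mm above the table. The face looks along jig -x; push it along +x. At home it is at jig x = -105, y = 0 mm.
- guard: Clear plastic splash guard, 90 x 50 x 4 mm, right behind the orange plate (between it and the bowl). Moves with the slide. Origin is at the middle of the slide's top. Not to be touched by the fingers: the plate is pushed, not pinched.
- pin (a joint): How far the stop pin is pressed down in m: 0 = fully up (parked; it starts 0 to 0.003), 0.014 = fully down, its red knob resting on the housing. It moves stiffly, about 5 N, and stays where it is left.
- pin_top (a point): Centre of the top of the red knob of the stop pin (28 mm across, 12 mm thick), at jig x = 0, y = 66, z = 111 mm when fully up and 97 mm when fully down. Press straight down.
- bowl: White bowl with green and grey spots, 92 mm across the rim, 40 mm tall, 0.11 to 0.22 kg, standing loose in a 5 mm deep ring on the slide. Origin at the centre of its underside, z up. It rides with the slide.
- cradle (a point): Centre of the ring on the slide's top in which the bowl stands (z = 36 mm above the table).
- brush_jar: Blue-grey jar, 68 mm across, 85 mm tall, with brushes standing up to about 215 mm. Loose bystander. Origin at the centre of its underside.
- glaze_pot: Glaze jar with a green lid, 60 mm across, 75 mm tall. Loose bystander. Origin at the centre of its underside.
- bowl_stack: Stack of four small white bowls, 106 mm across, 73 mm tall. Loose bystander. Origin at the centre of its underside.

How it is judged:
On the way, in this order (a step that is already met when the one before it is completed fails the run):
1. the stop pin is pressed down on its housing while the slide is still at home (value of joint pin above 0.012 m and value of joint slide below 0.01 m), for 0.1 s.
2. the slide is pushed out to its far stop (value of joint slide above 0.094 m and value of joint pin above 0.011 m), for 0.1 s.
3. let go, the slide has come back and latched at mid position (value of joint slide between 0.044 and 0.056 m and contact force between the fingers and anything else below 0.1 N), for 0.2 s.
At the end, for the whole second after the job is handed in: The slide rests still, latched on the pin at mid position (travel 44 to 56 mm), the pin is down (at least 11 of 14 mm), and the bowl stands upright and still in its cradle (within 8 mm) (value of joint slide between 0.044 and 0.056 m and velocity of joint slide between -0.01 and 0.01 m/s and value of joint pin above 0.011 m and horizontal distance between bowl and cradle below 0.008 m and distance between bowl and cradle below 0.01 m and angle between bowl's own z axis and vertical below 0.1 rad and linear speed of bowl below 0.02 m/s); the robot touches nothing.
It fails at once if the bowl is touched by the robot (contact force between any of the fingers, the arm and bowl above 1 N).
It fails at once if the bowl is lifted or tipped out of its cradle (distance between bowl and cradle above 0.015 m or angle between bowl's own z axis and vertical above 0.25 rad).
It fails at once if the push plate is pinched or hooked from behind (contact force between the fingers and guard above 1 N).
It fails at once if another pot is moved more than 20 mm (distance of any of brush_jar, glaze_pot, bowl_stack from where it was at the start of the episode above 0.02 m).
It also fails if it takes over 38 s, if anything falls off the work surface, if the arm or the gripper's body presses on something with over 40 N, if the wrist force passes 120 N, or if a joint passes its speed limit or range.

### The arm

A 6-joint arm with a two-finger parallel gripper is mounted at the origin on the work surface. World frame = base frame: x ahead of the robot, y to its left, z up, the work surface at z = 0. Lengths are in m, angles in rad, forces in N, time in s.
With the tool pointing down it reaches from about 0.325 to 0.85 m from the base axis. Payload 4.4 kg.
Tool frame: the origin (TCP) lies on the centre line of the jaws, within the pads' length; the fingertips stand 17 mm ahead of it and the grasp point (between the pads) lies 2 mm behind it; z points along the fingers, x is the direction in which the jaws open and shut, and the axes are right-handed (so a half turn about z gives the same grasp; the last joint's range is limited). The gripper opens to 94 mm and grips with 3 to 60 N. Pads are 16 mm wide; open, the fingers measure 119 mm over their backs; the gripper's body (75 mm by 177 mm) begins 78 mm behind the grasp point.
Start: joints at [-1.454, 0.207, 1.542, -0, 1.393, -0.15], TCP at [0.152, -0.555, 0.197] pointing down, gripper open.
Joint ranges: [-2.73, 2.73], [-0.86, 2.22], [0.23, 2.46], [-1.11, 4.25], [0.08, 2.63], [-2.82, 2.82]. Speed limits (rad/s): [2.79, 2.79, 3.14, 3.14, 3.14, 3.14].

### API

Orientations are given as a unit quaternion [w, x, y, z].
In Python, from cell import sense, eyes, ticket gives the robot as it stands. The module is installed in compiled form; this text tells all that it offers.
- The arm moves only by the tool step_arm, never from a script. Its argument "deltas" is a list that holds one entry, the list of rows, each a list of 7 numbers: the opening, from 0 (shut) to 1 (fully open), then the shift along the tool's x, y, z in mm, then the turn, a rotation vector about the tool's x, y, z in rad. A call has 1 to 20 rows; each row shifts and turns the commanded pose from where the row before left it, along the tool's axes as they then stand; what a row does not reach is not made up. A row lasts 1/12 s, in which the tool goes at most 41.7 mm and 7.16 degrees, less where a joint would pass 70% of its speed; a pose out of reach is approached as far as the arm can. A call is refused whole if a number of a shift passes 41.7 or a number of a turn 0.125, either way. A call with a gripper value outside its range is refused whole. The fingers move at their own pace and stop on an object; the grip force is fixed at half the most. Time passes only in rows, so rows that do not move let the fingers close. It gives the time, the measured TCP pose, the force and the opening at its end, in the units of the state.
- sense(): the state, without advancing time (a new reading comes with each control period).
- eyes.read_camera(name): name is "side" or "top"; returns a dict with "frame" (480x640x3 uint8, blue, green, red), "mtx" (3x3 intrinsics, pixels), "world_to_cam" (4x4, takes a point from world to camera coordinates). Camera axes: x right, y up, looking along -z (the intrinsics and any distortion apply to the point x, -y, -z); pixel columns grow to the right and rows downward; lengths in m; the calibration is good to about 2 mm. A picture is of the moment at which its call begins. There is no depth.
- ticket.hand_in(): hands the job in, once; it reports no verdict.
The state is a dict: "t": time; "joints": joint angles; "joint_vel": joint speeds; "joint_efforts": joint torques, N m; "position": TCP position; "eef_rot": TCP orientation; "force": force on the tool from outside, world axes, zero at the start; "ft_torque": the same for the moment, N m; "gripper_width": finger opening in m.
Only numpy, scipy, OpenCV 4.12 (cv2) and the standard library are available. Lean on these libraries where they do the work, as an engineer would, in place of code of your own. Each camera call takes 0.05 s, during which the arm holds its last target. There are 200 camera calls.

## Working session

There is one attempt and no reset: what is moved stays moved. The work goes in short steps, Python scripts to look and compute and a tool call to move; the robot and the scene stay as the last step left them, time stands still between calls to the robot, and variables do not carry over. Pictures are saved under pics/ and viewed, about 8 in all and at most 12, crops included, and the job is handed in when it is done.

Besides the shell and the picture viewer there is one more tool, called after "Call:" as name(argument=value, ...) on one line, values as JSON. step_arm: Moves the arm, as the interface text tells. Its arguments: {"type":"object","properties":{"deltas":{"type":"array"}},"required":["deltas"]}

```bash
mkdir -p pics
python3 - <<'E'
from cell import sense,eyes
import cv2,numpy as np,pickle
for n in("side","top"):
    d=eyes.read_camera(n); cv2.imwrite(f"pics/{n}0.png",d["frame"]); pickle.dump(d,open(n+".pkl","wb"))
    print(n,d.keys(),d["mtx"].round(1).tolist(),d["world_to_cam"].round(4).tolist())
s=sense();print(s["t"],s["position"],s["eef_rot"],s["gripper_width"])
E
```

```text
side dict_keys(['frame', 'mtx', 'world_to_cam']) [[459.1, 0.0, 315.4], [0.0, 459.1, 241.6], [0.0, 0.0, 1.0]] [[0.854, -0.5203, 0.0057, -0.532], [0.3398, 0.566, 0.7511, -0.2809], [-0.394, -0.6395, 0.6601, -0.6957], [0.0, 0.0, 0.0, 1.0]]
top dict_keys(['frame', 'mtx', 'world_to_cam']) [[575.7, 0.0, 322.6], [0.0, 575.7, 237.6], [0.0, 0.0, 1.0]] [[-0.0205, -0.9991, -0.0368, 0.0305], [0.9945, -0.0242, 0.1024, -0.6311], [-0.1032, -0.0345, 0.9941, -0.9469], [0.0, 0.0, 0.0, 1.0]]
0.1 [ 0.15204496 -0.55378562  0.1957363 ] [-6.93288743e-04  7.95175022e-01 -6.06379185e-01 -6.98923172e-04] 0.09375641531968568
```

View pics/top0.png

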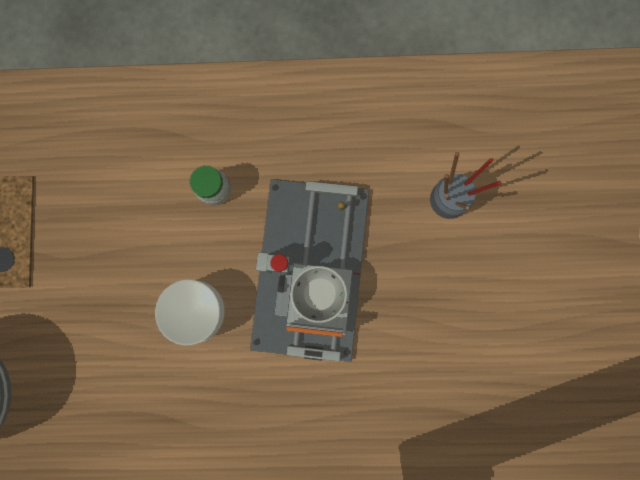

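View pics/side0.png

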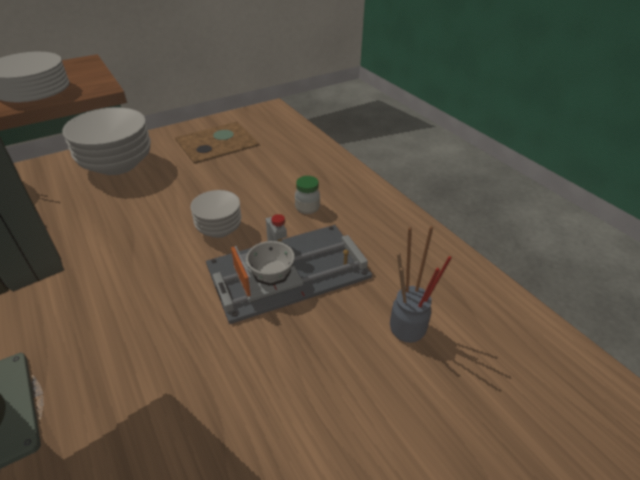

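Top view: the jig base corners are at about (270,180), (370,187), (352,360) and (252,350), the red knob at (279,263) and the orange plate near (315,331). Side view: the knob is at (278,220) and the plate at (240,270). Next I fit the jig pose to these.

```bash
cat > h.py <<'E'
import numpy as np,cv2
def proj(d,P):
    P=np.atleast_2d(P);c=P@d["world_to_cam"][:3,:3].T+d["world_to_cam"][:3,3]
    u=np.c_[c[:,0],-c[:,1],-c[:,2]]@d["mtx"].T
    return u[:,:2]/u[:,2:]
def blob(f,lo,hi,box):
    h=cv2.cvtColor(f,cv2.COLOR_BGR2HSV);m=cv2.inRange(h,lo,hi);k=np.zeros_like(m);x0,y0,x1,y1=box;k[y0:y1,x0:x1]=m[y0:y1,x0:x1]
    return k
def jig2w(p,q):
    x,y,a=p;c,s=np.cos(a),np.sin(a);q=np.atleast_2d(q)/1000
    return np.c_[x+c*q[:,0]-s*q[:,1],y+s*q[:,0]+c*q[:,1],q[:,2]]
E
python3 - <<'E'
from h import *;import pickle
from scipy.optimize import least_squares
T=pickle.load(open("top.pkl","rb"));S=pickle.load(open("side.pkl","rb"))
J=np.array([[150,110,12],[150,-65,12],[-150,-65,12],[-150,110,12]],float)
U=np.array([[270,180],[370,187],[352,360],[252,350]],float)
g=cv2.cvtColor(T["frame"],cv2.COLOR_BGR2GRAY)
kt=blob(T["frame"],(0,150,80),(4,255,255),(262,248,295,278));ks=blob(S["frame"],(0,150,80),(4,255,255),(262,205,295,235))
ot=blob(T["frame"],(5,150,80),(18,255,255),(275,315,360,345));os_=blob(S["frame"],(5,150,80),(18,255,255),(220,235,265,305))
for n,m in(("kt",kt),("ks",ks),("ot",ot),("os",os_)):
    print(n,cv2.boundingRect(m),cv2.minAreaRect(cv2.findNonZero(m)))
f=lambda p:(proj(T,jig2w(p,J))-U).ravel()
r=least_squares(f,[.6,0,0]);print("pose",r.x,r.fun.round(1))
K=jig2w(r.x,[[0,66,111],[0,66,97]]);print(K,proj(T,K),proj(S,K))
P=jig2w(r.x,[[-105,45,86],[-105,-45,86],[-105,45,36],[-105,-45,36]]);print(proj(T,P),proj(S,P))
for n,d,b in(("t",T,(230,160,390,380)),("s",S,(190,190,390,330))):
    im=d["frame"].copy();x0,y0,x1,y1=b
    c=cv2.resize(im[y0:y1,x0:x1],None,fx=2.5,fy=2.5,interpolation=cv2.INTER_CUBIC)
    for Q,col in((J,(0,255,255)),([[0,66,111]],(255,0,0)),([[-105,45,86],[-105,-45,86],[-105,45,36],[-105,-45,36]],(255,255,0))):
        for u in proj(d,jig2w(r.x,np.array(Q,float))):cv2.circle(c,tuple(int(v) for v in((u-[x0,y0])*2.5)),2,col,-1)
    cv2.imwrite(f"pics/c{n}.png",c)
a,b=cv2.imread("pics/ct.png"),cv2.imread("pics/cs.png")
o=np.zeros((max(a.shape[0],b.shape[0]),a.shape[1]+b.shape[1],3),np.uint8);o[:a.shape[0],:a.shape[1]]=a;o[:b.shape[0],a.shape[1]:]=b
cv2.imwrite("pics/cc.png",cv2.resize(o,None,fx=min(1,800/o.shape[1]),fy=min(1,800/o.shape[1])))
E
```

```text
kt (271, 254, 17, 17) ((278.9615478515625, 262.30767822265625), (15.808956146240234, 16.086305618286133), 33.6900634765625)
ks (272, 215, 12, 10) ((277.5, 219.5), (9.0, 11.0), 90.0)
ot (287, 327, 55, 10) ((314.00799560546875, 331.4294738769531), (54.67267990112305, 3.633490800857544), 6.519801616668701)
os (231, 247, 18, 48) ((240.46392822265625, 270.2938232421875), (49.447357177734375, 6.295146942138672), 66.03751373291016)
pose [ 0.57891085  0.01612709 -0.11921741] [ 0.2 -1.6 -0.8  0.4  1.2  0.9 -0.7  0.2]
[[0.58676058 0.08165863 0.111     ]
 [0.58676058 0.08165863 0.097     ]] [[279.64825047 262.07240967]
 [280.62802078 262.60277506]] [[278.5362062  217.23426489]
 [278.86858466 222.75656779]]
[[287.51538562 330.10477505]
 [344.02403618 335.90018962]
 [290.42934276 328.39113029]
 [344.02188013 333.87868011]] [[231.60406541 247.74370993]
 [246.35922245 278.7991461 ]
 [234.50661878 266.51226436]
 [248.89690154 297.71745776]]
```

View pics/cc.png

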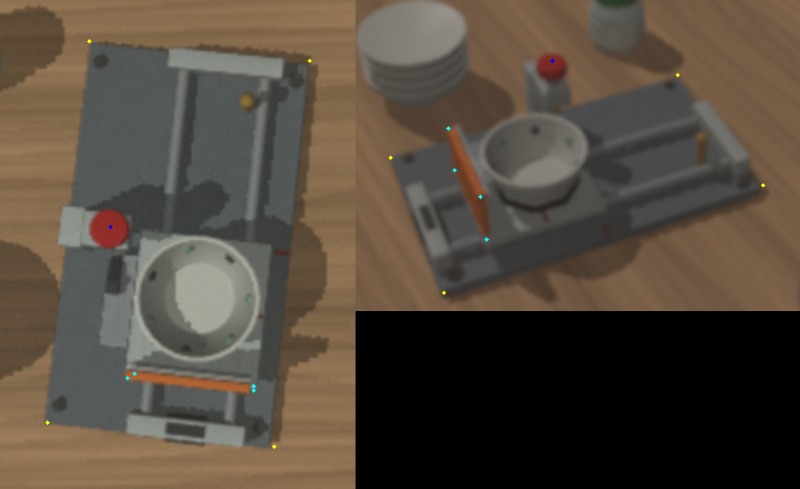

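The fit agrees with both views: knob predicted at (279.6,262) against (279,262.3), and plate corners within about 1–2 px. The tool starts well clear of everything, so I turn it square to the jig, shut the fingers and travel toward the knob.

Call:
step_arm(deltas=[[[0, 0, 0, 0, 0, 0, 0.0965], [0, 0, 0, 0, 0, 0, 0.0965], [0, 0, 0, 0, 0, 0, 0.0965], [0, 0, 0, 0, 0, 0, 0.0965], [0, -28.5, -14.8, 0, 0, 0, 0], [0, -28.5, -14.8, 0, 0, 0, 0], [0, -28.5, -14.8, 0, 0, 0, 0], [0, -28.5, -14.8, 0, 0, 0, 0], [0, -28.5, -14.8, 0, 0, 0, 0], [0, -28.5, -14.8, 0, 0, 0, 0], [0, -28.5, -14.8, 0, 0, 0, 0], [0, -28.5, -14.8, 0, 0, 0, 0], [0, -28.5, -14.8, 0, 0, 0, 0], [0, -28.5, -14.8, 0, 0, 0, 0], [0, -28.5, -14.8, 0, 0, 0, 0], [0, -28.5, -14.8, 0, 0, 0, 0], [0, -28.5, -14.8, 0, 0, 0, 0], [0, -28.5, -14.8, 0, 0, 0, 0], [0, 0, 0, 0, 0, 0, 0]]])

```text
t: 1.68
position: [0.4067, -0.1783, 0.1964]
eef_rot: [0.001, -0.666, 0.746, 0.001]
force: [-0.6, 0.4, -0.1]
gripper_width: 0.0005
```

```bash
cat >> h.py <<'E'
from scipy.spatial.transform import Rotation as Ro
POSE=[0.5789,0.0161,-0.1192]
def togo(s,jq):  # jig target of TCP (mm) -> tool-axis mm
    w,x,y,z=s["eef_rot"];R=Ro.from_quat([x,y,z,w]);g=jig2w(POSE,jq)[0]
    want=Ro.from_euler("z",POSE[2])*Ro.from_matrix([[0,-1,0],[-1,0,0],[0,0,-1]])
    print("t",round(s["t"],2),"pos",np.round(s["position"],4),"F",np.round(s["force"],2),"w",round(s["gripper_width"],4))
    print("shift mm",(R.inv().apply(g-s["position"])*1000).round(1),"turn",(R.inv()*want).as_rotvec().round(4))
E
python3 -c "
from h import *;from cell import sense
togo(sense(),[0,66,145])"
```

```text
t 1.68 pos [ 0.4067 -0.1783  0.1964] F [-0.59  0.36 -0.1 ] w 0.0005
shift mm [-278.3 -149.8   52.2] turn [-0.0004  0.0028  0.007 ]
```

Call:
step_arm(deltas=[[[0, -27.8, -15, 0, 0, 0, 0.007], [0, -27.8, -15, 0, 0, 0, 0], [0, -27.8, -15, 0, 0, 0, 0], [0, -27.8, -15, 0, 0, 0, 0], [0, -27.8, -15, 0, 0, 0, 0], [0, -27.8, -15, 0, 0, 0, 0], [0, -27.8, -15, 0, 0, 0, 0], [0, -27.8, -15, 0, 0, 0, 0], [0, -27.8, -15, 0, 0, 0, 0], [0, -27.8, -15, 0, 0, 0, 0], [0, 0, 0, 13, 0, 0, 0], [0, 0, 0, 13, 0, 0, 0], [0, 0, 0, 13, 0, 0, 0], [0, 0, 0, 13, 0, 0, 0], [0, 0, 0, 0, 0, 0, 0], [0, 0, 0, 0, 0, 0, 0]]])

```text
t: 3.02
position: [0.5865, 0.0734, 0.1429]
eef_rot: [-0.001, -0.661, 0.75, 0.001]
force: [0.3, 0.2, -0.2]
gripper_width: 0.0005
```

Run:
```python
from h import *;from cell import sense,eyes
togo(sense(),[0,66,145])
im=[]
for n,b in(("top",(200,180,360,340)),("side",(190,130,350,290))):
    d=eyes.read_camera(n);x0,y0,x1,y1=b
    im.append(cv2.resize(d["frame"][y0:y1,x0:x1],(400,400),interpolation=cv2.INTER_CUBIC))
cv2.imwrite("pics/k1.png",np.hstack(im))
```

```text
t 3.02 pos [0.5865 0.0734 0.1429] F [ 0.26  0.15 -0.21] w 0.0005
shift mm [-8.2  0.8 -2.1] turn [ 0.0039 -0.0005 -0.0076]
```

View pics/k1.png

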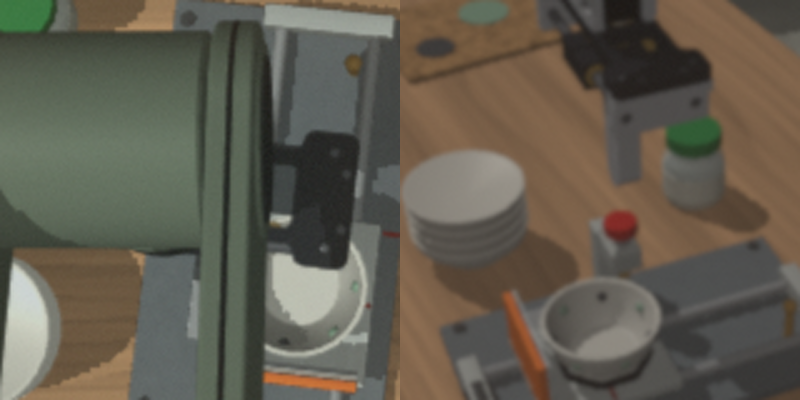

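The side view shows the shut fingertips above the red knob and clear of the bowl. The TCP is 8 mm short in tool x, so I correct that and press.

Call:
step_arm(deltas=[[[0, -8.2, 0.8, 0, 0, 0, -0.007], [0, 0, 0, 4, 0, 0, 0], [0, 0, 0, 4, 0, 0, 0], [0, 0, 0, 4, 0, 0, 0], [0, 0, 0, 4, 0, 0, 0], [0, 0, 0, 4, 0, 0, 0], [0, 0, 0, 4, 0, 0, 0], [0, 0, 0, 3, 0, 0, 0], [0, 0, 0, 0, 0, 0, 0], [0, 0, 0, 0, 0, 0, 0]]])

```text
t: 3.95
position: [0.5883, 0.0827, 0.1174]
eef_rot: [-0.0, -0.664, 0.748, 0.0]
force: [-0.3, 0.5, -0.2]
gripper_width: 0.0004
```

```bash
python3 -c "
from h import *;from cell import sense
togo(sense(),[0,66,114])"
```

```text
t 3.95 pos [0.5883 0.0827 0.1174] F [-0.34  0.46 -0.24] w 0.0004
shift mm [1.2 1.4 3.4] turn [ 0.0007 -0.0001  0.0009]
```

Call:
step_arm(deltas=[[[0, 0, 0, 2, 0, 0, 0], [0, 0, 0, 2, 0, 0, 0]]])

```text
t: 4.12
position: [0.589, 0.0827, 0.1141]
eef_rot: [0.0, -0.664, 0.748, -0.0]
force: [0.4, 0.3, 0.4]
gripper_width: 0.0001
```

Run:
```python
from h import *;from cell import sense,eyes
togo(sense(),[0,66,114])
im=[]
d=eyes.read_camera("side");x0,y0,x1,y1=230,170,330,250
cv2.imwrite("pics/k2.png",cv2.resize(d["frame"][y0:y1,x0:x1],(600,480),interpolation=cv2.INTER_CUBIC))
```

```text
t 4.12 pos [0.589  0.0827 0.1141] F [0.39 0.29 0.36] w 0.0001
shift mm [1.3 2.1 0.1] turn [-0.001   0.0001  0.001 ]
```

View pics/k2.png

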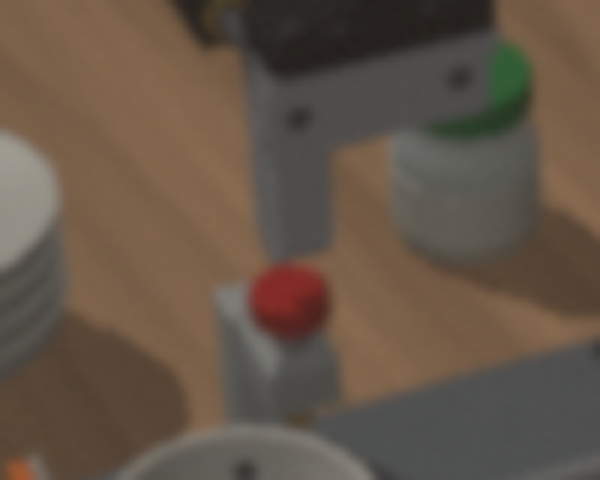

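Run:
```python
from h import *;import pickle
from cell import sense
S=pickle.load(open("side.pkl","rb"));s=sense();p=s["position"]
w,x,y,z=s["eef_rot"];R=Ro.from_quat([x,y,z,w])
print(p,R.as_matrix()[:,2])
o=[[a,b,17] for a in(-12.5,12.5) for b in(-8,8)]+[[0,0,17]]
print(((proj(S,p+R.apply(np.array(o)/1000))-[230,170])*6).round())
# knob silhouette in crop for z of top
for zt in(111,108,104):
  a=np.linspace(0,6.28,24);Q=np.r_[[[14*np.cos(t),66+14*np.sin(t),zz] for t in a for zz in(zt,zt-12)]]
  u=(proj(S,jig2w(POSE,Q))-[230,170])*6;print(zt,u.min(0).round(),u.max(0).round())
f=S["frame"];k=blob(f,(0,130,40),(6,255,255),(262,205,295,235));b=cv2.boundingRect(k);print("start bbox crop",[(b[0]-230)*6,(b[1]-170)*6,(b[0]+b[2]-230)*6,(b[1]+b[3]-170)*6])
from cell import eyes
d=eyes.read_camera("side");k=blob(d["frame"],(0,130,40),(6,255,255),(262,205,295,235));b=cv2.boundingRect(k);print("now",[(b[0]-230)*6,(b[1]-170)*6,(b[0]+b[2]-230)*6,(b[1]+b[3]-170)*6], sense()["force"])
```

```text
[0.58848006 0.08268117 0.11345034] [-1.48629771e-04  9.66801150e-06 -9.99999989e-01]
[[305. 287.]
 [261. 299.]
 [333. 330.]
 [287. 343.]
 [296. 314.]]
111 [249. 257.] [335. 339.]
108 [249. 265.] [335. 346.]
104 [250. 274.] [336. 355.]
start bbox crop [252, 264, 330, 336]
now [252, 264, 324, 336] [-0.98436126 -0.9260186  -0.30655081]
```

Run:
```python
from h import *;import pickle
T=pickle.load(open("top.pkl","rb"));S=pickle.load(open("side.pkl","rb"))
R=Ro.from_euler("z",POSE[2])*Ro.from_matrix([[0,-1,0],[-1,0,0],[0,0,-1]])
p=np.array([.5865,.0734,.1429])
for dx,dy,dz in((0,0,0),(.02,.032,0),(0,0,.033)):
  for z in(-80,-120): print((dx,dy,dz),z,[ (proj(T,p+[dx,dy,dz]+R.apply([x/1000,0,z/1000]))[0]).round(0).tolist() for x in(60,88)])
  print(" tips side k1 crop",((proj(S,p+[dx,dy,dz]+R.apply(np.array([[12.5,8,17],[12.5,-8,17],[-12.5,8,17]])/1000))-[190,130])*2.5+[400,0]).round())
```

```text
(0, 0, 0) -80 [[320.0, 261.0], [341.0, 263.0]]
(0, 0, 0) -120 [[319.0, 260.0], [340.0, 262.0]]
 tips side k1 crop [[621. 221.]
 [641. 215.]
 [610. 202.]]
(0.02, 0.032, 0) -80 [[297.0, 247.0], [317.0, 249.0]]
(0.02, 0.032, 0) -120 [[294.0, 245.0], [315.0, 247.0]]
 tips side k1 crop [[625. 191.]
 [644. 186.]
 [613. 174.]]
(0, 0, 0.033) -80 [[319.0, 260.0], [340.0, 262.0]]
(0, 0, 0.033) -120 [[318.0, 258.0], [340.0, 260.0]]
 tips side k1 crop [[619. 186.]
 [639. 181.]
 [607. 168.]]
```

The body's lateral position matches the reading: its end is at column 341, row 260 in the top view. The side view puts the fingertips about 33 mm higher than the stated tip offset, and neither force nor knob motion contradicts that. So I go on down slowly and let the force decide.

Call:
step_arm(deltas=[[[0, 1.2, 2, 0, 0, 0, 0], [0, 0, 0, 2, 0, 0, 0], [0, 0, 0, 2, 0, 0, 0], [0, 0, 0, 2, 0, 0, 0], [0, 0, 0, 2, 0, 0, 0], [0, 0, 0, 2, 0, 0, 0], [0, 0, 0, 1, 0, 0, 0], [0, 0, 0, 1, 0, 0, 0], [0, 0, 0, 0, 0, 0, 0]]])

```text
t: 4.97
position: [0.5862, 0.0818, 0.1014]
eef_rot: [-0.0, -0.664, 0.748, 0.0]
force: [-0.3, -0.4, 0.1]
gripper_width: 0.0004
```

Call:
step_arm(deltas=[[[0, 0, 0, 2, 0, 0, 0], [0, 0, 0, 2, 0, 0, 0], [0, 0, 0, 2, 0, 0, 0], [0, 0, 0, 1, 0, 0, 0]]])

```text
t: 5.3
position: [0.5868, 0.0818, 0.0952]
eef_rot: [0.0, -0.664, 0.748, -0.0]
force: [-1.3, -0.3, 4.2]
gripper_width: 0.0001
```

Call:
step_arm(deltas=[[[0, 0, 0, 1, 0, 0, 0], [0, 0, 0, 1, 0, 0, 0], [0, 0, 0, 1, 0, 0, 0]]])

```text
t: 5.55
position: [0.5868, 0.0818, 0.092]
eef_rot: [0.0, -0.664, 0.748, -0.0]
force: [-1.1, -0.2, 4.8]
gripper_width: 0.0004
```

Contact at about 5 N, as expected for the pin. I keep pressing.

Call:
step_arm(deltas=[[[0, 0, 0, 2, 0, 0, 0], [0, 0, 0, 2, 0, 0, 0], [0, 0, 0, 2, 0, 0, 0], [0, 0, 0, 1, 0, 0, 0]]])

```text
t: 5.88
position: [0.587, 0.0818, 0.0883]
eef_rot: [0.0, -0.664, 0.748, -0.0]
force: [-9.9, 0.2, 25.3]
gripper_width: 0.0003
```

Call:
step_arm(deltas=[[[0, 0, 0, 1, 0, 0, 0], [0, 0, 0, 1, 0, 0, 0]]])

```text
t: 6.05
position: [0.5871, 0.0817, 0.0882]
eef_rot: [0.0, -0.664, 0.748, -0.0]
force: [-12.5, -0.1, 34.4]
gripper_width: 0.0005
```

Call:
step_arm(deltas=[[[0, 0, 0, 1, 0, 0, 0], [0, 0, 0, 0, 0, 0, 0]]])

```text
t: 6.22
position: [0.5871, 0.0818, 0.0881]
eef_rot: [0.0, -0.664, 0.747, -0.001]
force: [-13.8, -0.6, 33.6]
gripper_width: 0.0004
```

A hard stop at TCP z = 0.088. I back off and check whether the knob really sits on its housing.

Call:
step_arm(deltas=[[[0, 0, 0, -5, 0, 0, 0], [0, 0, 0, -10, 0, 0, 0], [0, 0, 0, -20, 0, 0, 0], [0, 0, 0, -20, 0, 0, 0], [0, 0, 0, 0, 0, 0, 0]]])

```text
t: 6.63
position: [0.5892, 0.0818, 0.1401]
eef_rot: [0.003, -0.664, 0.748, -0.002]
force: [1.4, 0.4, 0.5]
gripper_width: 0.0009
```

Run:
```python
from h import *;from cell import sense,eyes
s=sense();print(s["position"],s["force"])
d=eyes.read_camera("side");x0,y0,x1,y1=230,150,330,250
k=blob(d["frame"],(0,130,40),(6,255,255),(262,205,295,235));b=cv2.boundingRect(k);print("now",[(b[0]-230)*6,(b[1]-170)*6,(b[0]+b[2]-230)*6,(b[1]+b[3]-170)*6])
cv2.imwrite("pics/k3.png",cv2.resize(d["frame"][y0:y1,x0:x1],(600,600),interpolation=cv2.INTER_CUBIC))
for zt in(111,100,97):
  a=np.linspace(0,6.28,24);Q=np.r_[[[14*np.cos(t),66+14*np.sin(t),zz] for t in a for zz in(zt,zt-12)]]
  u=(proj(d,jig2w(POSE,Q))-[230,170])*6;print(zt,u.min(0).round(),u.max(0).round())
```

```text
[0.58915116 0.08180695 0.14010773] [1.37111828 0.35323674 0.4549662 ]
now [252, 294, 330, 360]
111 [249. 257.] [335. 339.]
100 [250. 283.] [336. 364.]
97 [251. 290.] [337. 371.]
```

View pics/k3.png

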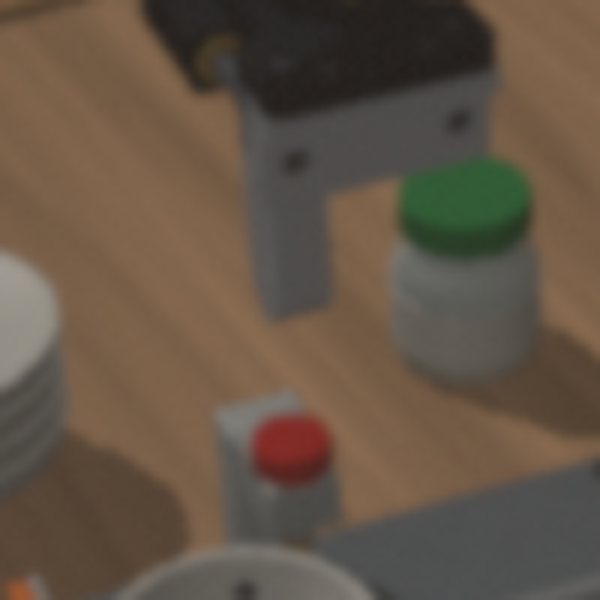

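The knob has dropped about 5 px in the side view, from crop row 264 to 294, and sits on its housing with the slide untouched. So the true tips are about 9 mm above the TCP reading. I go round to the robot side of the orange plate.

Call:
step_arm(deltas=[[[0, 8.2, 19, 0, 0, 0, 0], [0, 8.2, 19, 0, 0, 0, 0], [0, 8.2, 19, 0, 0, 0, 0], [0, 8.2, 19, 0, 0, 0, 0], [0, 8.2, 19, 0, 0, 0, 0], [0, 8.2, 19, 0, 0, 0, 0], [0, 8.2, 19, 0, 0, 0, 0], [0, 8.2, 19, 0, 0, 0, 0], [0, 0, 0, 0, 0, 0, 0], [0, 0, 0, 0, 0, 0, 0]]])

```text
t: 7.52
position: [0.4264, 0.0346, 0.1352]
eef_rot: [-0.001, -0.664, 0.748, 0.001]
force: [0.4, -0.3, 0.1]
gripper_width: 0.0006
```

```bash
python3 -c "
from h import *;from cell import sense
togo(sense(),[-150,0,46])"
```

```text
t 7.52 pos [0.4264 0.0346 0.1352] F [ 0.45 -0.25  0.08] w 0.0006
shift mm [ 0.3 -3.8 89.2] turn [0.0022 0.0002 0.0002]
```

Call:
step_arm(deltas=[[[0, 0, 0, 15, 0, 0, 0], [0, 0, -1, 15, 0, 0, 0], [0, 0, 0, 15, 0, 0, 0], [0, 0, -1, 15, 0, 0, 0], [0, 0, 0, 15, 0, 0, 0], [0, 0, 0, 14, 0, 0, 0], [0, 0, 0, 0, 0, 0, 0], [0, 0, 0, 0, 0, 0, 0]]])

```text
t: 8.18
position: [0.4295, 0.0346, 0.0466]
eef_rot: [-0.001, -0.664, 0.748, 0.001]
force: [0.0, -1.4, 0.8]
gripper_width: 0.0001
```

Run:
```python
from h import *;from cell import sense,eyes
togo(sense(),[-113,0,46])
d=eyes.read_camera("side");x0,y0,x1,y1=190,160,350,280
cv2.imwrite("pics/p1.png",cv2.resize(d["frame"][y0:y1,x0:x1],(800,600),interpolation=cv2.INTER_CUBIC))
```

```text
t 8.18 pos [0.4295 0.0346 0.0466] F [ 0.05 -1.36  0.75] w 0.0001
shift mm [  0.7 -37.6   0.6] turn [0.0026 0.0001 0.0012]
```

View pics/p1.png

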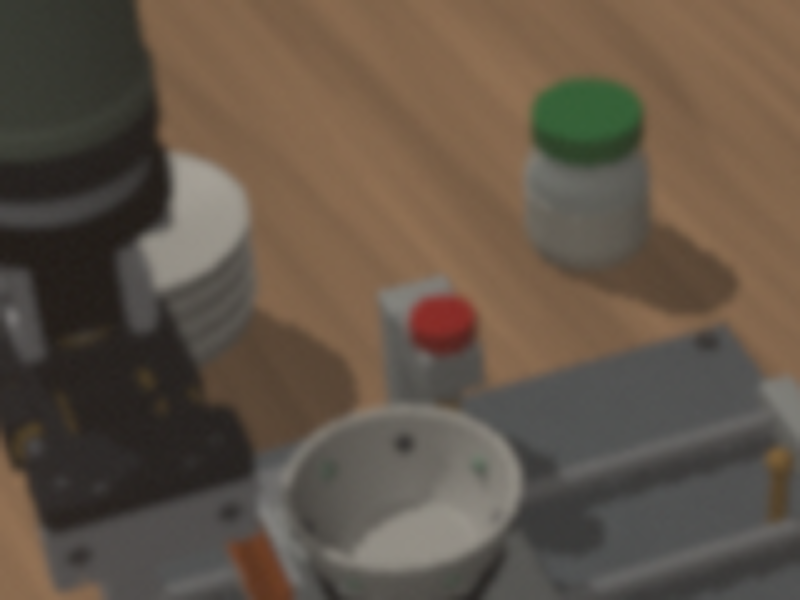

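The tool stands robot-side of the orange plate, with its body clear above the bowl; the knob is down at (443,323) in the crop. I approach slowly to contact.

Call:
step_arm(deltas=[[[0, 0.7, -6, 0, 0, 0, 0], [0, 0, -8, 0, 0, 0, 0], [0, 0, -6, 0, 0, 0, 0], [0, 0, -4, 0, 0, 0, 0], [0, 0, -3, 0, 0, 0, 0], [0, 0, -3, 0, 0, 0, 0], [0, 0, -2, 0, 0, 0, 0], [0, 0, -2, 0, 0, 0, 0], [0, 0, -2, 0, 0, 0, 0]]])

```text
t: 8.98
position: [0.4643, 0.0295, 0.0475]
eef_rot: [-0.001, -0.664, 0.748, 0.001]
force: [-3.6, 0.8, 4.0]
gripper_width: 0.0004
```

Call:
step_arm(deltas=[[[0, 0, -2, 0, 0, 0, 0], [0, 0, -2, 0, 0, 0, 0], [0, 0, -2, 0, 0, 0, 0]]])

```text
t: 9.23
position: [0.4703, 0.0288, 0.0474]
eef_rot: [-0.001, -0.664, 0.748, 0.001]
force: [-4.1, -0.6, 3.0]
gripper_width: 0.0005
```

Run:
```python
from h import *;from cell import sense,eyes
togo(sense(),[-13,0,46])
d=eyes.read_camera("side");x0,y0,x1,y1=190,190,350,310
cv2.imwrite("pics/p2.png",cv2.resize(d["frame"][y0:y1,x0:x1],(800,600),interpolation=cv2.INTER_CUBIC))
```

```text
t 9.23 pos [0.4703 0.0288 0.0474] F [-4.11 -0.64  2.99] w 0.0005
shift mm [ -0.2 -96.3   1.2] turn [ 0.0023 -0.0002  0.0011]
```

View pics/p2.png

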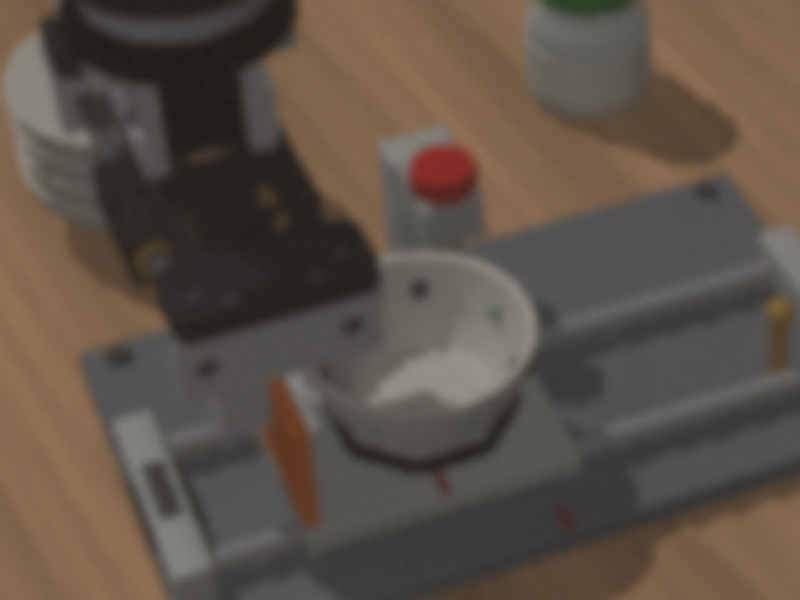

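Run:
```python
from h import *;import pickle
S=pickle.load(open("side.pkl","rb"))
R=Ro.from_euler("z",POSE[2])*Ro.from_matrix([[0,-1,0],[-1,0,0],[0,0,-1]])
p=np.array([.4703,.0288,0])
pr=lambda q:((proj(S,q)-[190,190])*5).round(0).astype(int).tolist()
for z in(.03,.046,.056,.063,.103,.11):
  print(z,pr(p+[0,0,z]+R.apply(np.array([[12.5,8,0],[12.5,-8,0],[12.5,-40,0],[-12.5,-8,0]])/1000)))
print("plate top corners, slide 3.5",pr(jig2w(POSE,[[-101.5,45,86],[-101.5,-45,86],[-101.5,45,36],[-101.5,-45,36.]])))
```

```text
0.03 [[238, 501], [278, 488], [358, 463], [258, 445]]
0.046 [[233, 472], [274, 459], [355, 434], [254, 416]]
0.056 [[230, 453], [272, 441], [353, 415], [251, 397]]
0.063 [[228, 440], [270, 427], [352, 402], [250, 384]]
0.103 [[216, 362], [259, 349], [344, 324], [238, 306]]
0.11 [[214, 348], [257, 335], [342, 310], [236, 292]]
plate top corners, slide 3.5 [[217, 286], [291, 441], [231, 380], [304, 536]]
```

By projection the tips sit at about z 62 mm against the plate (24 mm of engagement). The finger bracket is at about z 110, clear of the bowl rim at 76–81. The push force of 4 N is as expected, so I continue out.

Call:
step_arm(deltas=[[[0, 0, -3, 0, 0, 0, 0], [0, 0, -4, 0, 0, 0, 0], [0, 0, -5, 0, 0, 0, 0], [0, 0, -5, 0, 0, 0, 0], [0, 0, -5, 0, 0, 0, 0], [0, 0, -5, 0, 0, 0, 0], [0, 0, -5, 0, 0, 0, 0], [0, 0, -5, 0, 0, 0, 0]]])

```text
t: 9.95
position: [0.5063, 0.0241, 0.0472]
eef_rot: [-0.002, -0.664, 0.748, 0.001]
force: [-8.2, -1.0, 4.4]
gripper_width: 0.0003
```

```bash
python3 -c "
from h import *;from cell import sense
togo(sense(),[-13,0,46])"
```

```text
t 9.95 pos [0.5063 0.0241 0.0472] F [-8.22 -0.99  4.43] w 0.0003
shift mm [ -0.6 -60.    1. ] turn [ 0.0046 -0.0009  0.0012]
```

Call:
step_arm(deltas=[[[0, 0, -5, 0, 0, 0, 0], [0, 0, -5, 0, 0, 0, 0], [0, 0, -5, 0, 0, 0, 0], [0, 0, -5, 0, 0, 0, 0], [0, 0, -5, 0, 0, 0, 0], [0, 0, -5, 0, 0, 0, 0], [0, 0, -5, 0, 0, 0, 0], [0, 0, -5, 0, 0, 0, 0], [0, 0, -5, 0, 0, 0, 0], [0, 0, -4, 0, 0, 0, 0], [0, 0, -3, 0, 0, 0, 0]]])

```text
t: 10.87
position: [0.558, 0.0173, 0.0473]
eef_rot: [-0.002, -0.664, 0.748, 0.001]
force: [-9.0, -1.9, 5.6]
gripper_width: 0.0003
```

```bash
python3 -c "
from h import *;from cell import sense
togo(sense(),[-13,0,46])"
```

```text
t 10.87 pos [0.558  0.0173 0.0473] F [-9.04 -1.93  5.59] w 0.0003
shift mm [-1.3 -7.9  1.2] turn [ 0.0046 -0.0019  0.0011]
```

Call:
step_arm(deltas=[[[0, 0, -3, 0, 0, 0, 0], [0, 0, -3, 0, 0, 0, 0], [0, 0, -2, 0, 0, 0, 0]]])

```text
t: 11.12
position: [0.5629, 0.0167, 0.0472]
eef_rot: [-0.005, -0.664, 0.748, 0.004]
force: [-18.0, -1.5, 14.5]
gripper_width: 0.0006
```

Call:
step_arm(deltas=[[[0, 0, -1.5, 0, 0, 0, 0], [0, 0, -1.5, 0, 0, 0, 0]]])

```text
t: 11.28
position: [0.5628, 0.0167, 0.0472]
eef_rot: [-0.007, -0.664, 0.747, 0.006]
force: [-25.2, -1.1, 20.3]
gripper_width: 0.0005
```

Call:
step_arm(deltas=[[[0, 0, -1.5, 0, 0, 0, 0], [0, 0, 0, 0, 0, 0, 0]]])

```text
t: 11.45
position: [0.5627, 0.0167, 0.0473]
eef_rot: [-0.008, -0.664, 0.747, 0.007]
force: [-26.6, -1.3, 21.6]
gripper_width: 0.0003
```

Position is frozen and the force has jumped: the far stop, about 99 mm after contact. I let go by retreating quickly along −x.

Call:
step_arm(deltas=[[[0, 0, 8, 0, 0, 0, 0], [0, 0, 16, 0, 0, 0, 0], [0, 0, 22, 0, 0, 0, 0], [0, 0, 22, 0, 0, 0, 0], [0, 0, 22, 0, 0, 0, 0], [0, 0, 22, 0, 0, 0, 0], [0, 0, 22, 0, 0, 0, 0], [0, 0, 0, 0, 0, 0, 0], [0, 0, 0, -10, 0, 0, 0], [0, 0, 0, -20, 0, 0, 0], [0, 0, 0, -20, 0, 0, 0], [0, 0, 0, -20, 0, 0, 0], [0, 0, 0, -20, 0, 0, 0], [0, 0, 0, -10, 0, 0, 0], [0, 0, 0, 0, 0, 0, 0], [0, 0, 0, 0, 0, 0, 0], [0, 0, 0, 0, 0, 0, 0], [0, 0, 0, 0, 0, 0, 0]]])

```text
t: 12.95
position: [0.4382, 0.0326, 0.1463]
eef_rot: [-0.001, -0.664, 0.748, 0.001]
force: [0.2, 0.1, 0.4]
gripper_width: 0.0005
```

Run:
```python
from h import *;from cell import sense,eyes
s=sense();print(s["t"],s["position"],s["force"])
d=eyes.read_camera("side");x0,y0,x1,y1=190,190,350,310
cv2.imwrite("pics/e1.png",cv2.resize(d["frame"][y0:y1,x0:x1],(800,600),interpolation=cv2.INTER_CUBIC))
for t in(0,50,100): print(t,((proj(d,jig2w(POSE,np.array([[-105+t,-45,86],[-105+t,-45,36],[-105+t,45,86]],float)))-[190,190])*5).round().tolist())
k=blob(d["frame"],(0,130,40),(6,255,255),(262,205,295,235));print(cv2.boundingRect(k))
o=blob(d["frame"],(5,150,80),(18,255,255),(220,220,300,305));print("orange",cv2.boundingRect(o))
```

```text
12.95 [0.43817266 0.03259606 0.14632089] [0.16286311 0.11359254 0.41944613]
0 [[282.0, 444.0], [294.0, 539.0], [208.0, 289.0]]
50 [[414.0, 403.0], [422.0, 498.0], [333.0, 253.0]]
100 [[542.0, 364.0], [544.0, 458.0], [453.0, 219.0]]
(272, 219, 13, 11)
orange (256, 222, 29, 64)
```

View pics/e1.png

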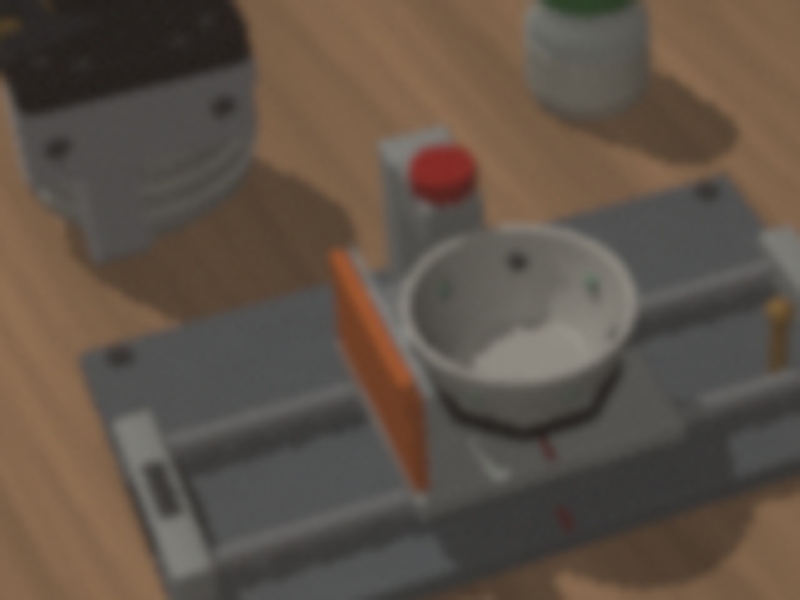

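The plate's top edge is at (335,250), where (333,253) is predicted for 50 mm travel. The knob is down, the bowl upright in its ring, and the fingers are clear. I make one stillness check and hand in.

Run:
```python
from h import *;from cell import sense,eyes,ticket
F=[eyes.read_camera("side")["frame"] for _ in range(8)]
print([cv2.boundingRect(blob(f,(5,150,80),(18,255,255),(220,220,300,305))) for f in F[::7]],cv2.absdiff(F[0],F[-1])[220:300,220:330].mean())
print(sense()["t"],sense()["force"]);print(ticket.hand_in())
```

```text
[(256, 222, 29, 64), (256, 222, 29, 64)] 0.5086363636363637
13.4 [-0.34989693  0.16966768  0.73749207]
the job is handed in; nothing more can be done
None
```

I pressed the red stop pin down, pushed the orange plate out to its far stop and let go. The slide came back and latched at mid position. I handed the job in at about 13.4 s, with no verdict reported.

**Last checks**
- **Pin:** it met a hard stop under about 34 N. The side view showed the knob about 4–5 px lower, roughly the full stroke.
- **Far stop:** the slide stopped hard about 99 mm after contact, with the push force rising to about 27 N.
- **Latched position:** the plate's top corner in the picture was within about 3 px of where 50 mm of travel should put it. The plate did not move over 0.35 s of frames.
- **Bowl and surroundings:** the bowl looked upright in its ring, and the glaze pot looked undisturbed. The bowl stack was mostly hidden in the last view, and I did not check the brush jar again. The fingers were clear, with only noise-level force.

**What disagreed**
- The fingertips stood about 9–15 mm behind the TCP reading, not 17 mm ahead of it as stated. I found the pin's contact height by force instead.
- There was also an unexplained upward force of 3–6 N during the push, about 22 N at the stop. By projection the gripper stayed roughly 28 mm above the bowl rim, so I do not think it touched the bowl.

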